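# Get the pump plunger out from behind the row of stripped parts

## Task

Clear the three things standing in the tray (valve holder, spring and paint bottle) over to the plywood side board, standing upright, and leave the plunger behind them alone until all three are there. Then lay the plunger on the middle of the inspection rest, lengthwise along it, and only after that stand each of the three back upright in the tray, centred on the very mark it stood on at the start. Do not let any of the three fall over.

Things in the scene. Friction and masses are not known exactly. Their poses are not given: they have to be found in the camera images.
- holder_center (a point): valve holder: grey steel part standing upright, 50 mm high; hexagonal foot 22 x 25 mm and 16 mm high, above it a threaded round body 19 mm across, dark bore on top. Point: its centre, 25 mm above its underside; z is its upright axis. About 85 g.
- spring_center (a point): spring: grey steel coil spring standing on end, 21 mm across, 40 mm high, acts as a stiff solid. Point: its centre, 20 mm above its underside; z is its upright axis. About 20 g.
- bottle_center (a point): paint bottle: small round white bottle with a long black cap, standing, 20 mm across (cap 19 mm, from 30 mm up), 55 mm high, rigid. Point: its centre, 27.5 mm above its underside; z is its upright axis. About 18 g.
- plunger_center (a point): pump plunger: smooth steel pin lying in the tray behind the three standing things (on the far side, 24 mm from the line of the marks), 71 mm long, 11 mm thick, does not roll. Point: its centre; y runs along its length, z up. About 50 g. Its middle lies only some 4 to 10 mm behind the thing on the middle mark.
- tray: steel strip-down tray, fixed, 120 (x) x 190 (y) mm, floor 4 mm thick, lip to 9 mm above the bench. Origin: centre of its underside on the bench. On its floor three ring-shaped scribed marks 41 mm across at x = -12 mm and y = -56, 0, +56 mm in its frame; one of the three standing things stands on each, in any order, gripped best with the fingers closing along the tray's y. The plunger lies at x = +12 mm, y = 0, along y.
- side_board: plywood side board, fixed flat on the bench, 90 (x) x 200 (y) x 6 mm; the side area for parking. Origin: centre of its underside; its top is 6 mm above the bench.
- rest_top (a point): inspection rest, fixed: aluminium plate 64 x 120 x 8 mm with a black rubber pad 42 x 92 mm. Point: centre of the pad's top, 10 mm above the bench; y is the long direction of the rest.

How it is judged:
By the outcome, as a careful person would: the job done as asked, in the order asked, and still so for the second after the job is handed in, with the robot touching nothing.
It also fails if it takes over 141 s, if anything falls off the work surface, if the arm or the gripper's body presses on something with over 40 N, if the wrist force passes 120 N, or if a joint passes its speed limit or range.

## Robot

A 6-joint arm with a two-finger parallel gripper is mounted at the origin on a cart in front of the work surface, level with it; the furniture and walls round the work are solid. World frame = base frame: x ahead of the robot, y to its left, z up, the work surface at z = 0. Lengths are in m, angles in rad, forces in N, time in s.
With the tool pointing down it reaches from about 0.225 to 0.875 m from the base axis. Payload 3.4 kg.
Tool frame: the origin (TCP) lies at the very end of the fingers, on their centre line; the grasp point (between the pads) lies 19 mm behind it; z points along the fingers, y is the direction in which the jaws open and shut (so a half turn about z gives the same grasp; the last joint's range is limited). The gripper opens to 85 mm and grips with 20 to 120 N. Pads are 22 mm wide; open, the fingers measure 114 mm over their backs; the gripper's body (76 mm by 85 mm) begins 54 mm behind the grasp point. The pads swing forward as they close: fully open they stand 13 mm farther back than shut.
Start: joints at [1.086, 0.276, 1.505, -0, 1.361, -0.121], TCP at [0.205, 0.537, 0.231] pointing down, gripper open.
Joint ranges: [-2.89, 2.89], [-0.75, 2.08], [0.22, 2.7], [-1.18, 4.32], [0.11, 2.71], [-2.7, 2.7]. Speed limits (rad/s): [2.57, 2.57, 3.14, 3.14, 3.14, 3.14].

## Interface

Orientations are given as a unit quaternion [w, x, y, z].
In Python, from rig import manip, viewer, job gives the robot as it stands.
- The arm moves only by the shell command python3 -m crank 'ROWS' [OPENING] [FORCE]. ROWS is JSON, a list of rows, each a list of 6 numbers: the shift along the tool's x, y, z in m, then the turn, a rotation vector about the tool's x, y, z in degrees. In form: [[dx, dy, dz, rx, ry, rz], ...]. A call has 1 to 20 rows; each row is the pose to reach, as a shift and turn from the pose measured when the call began, along the tool's axes at that moment; what a row does not reach only later rows make up. A row lasts 1/8 s, in which the tool goes at most 62.5 mm and 10.7 degrees, less where a joint would pass 70% of its speed; a pose out of reach is approached as far as the arm can. A call with a gripper value outside its range is refused whole. OPENING is the opening, from 0 (shut) to 1 (fully open), set as the call begins (- or left out, the last holds). The fingers move at their own pace and stop on an object; FORCE is the grip in N (left out, the last holds). Time passes only in rows, so rows that repeat a pose let the fingers close. It gives the time, the measured TCP pose, the force and the opening at its end, in the units of the state.
- manip.get_state(): the state, without advancing time (a new reading comes with each control period).
- viewer.get_image(name): name is "scene" or "top" or "wrist"; returns a dict with "frame" (420x560x3 uint8, blue, green, red), "range_z" (420x560 float32, m along the optical axis (not along the pixel's ray), 0 where there is no reading), "intrinsics" (3x3 intrinsics, pixels), "D" ([k1, k2, p1, p2, k3] as OpenCV has them; the pictures are not rectified), "world_from_camera" (4x4, takes a point from camera to world coordinates); the wrist camera has in their place "mount" (4x4, takes a point from camera to tool coordinates, whose origin is the TCP and whose axes are the flange's). Camera axes: x right, y up, looking along -z (the intrinsics and any distortion apply to the point x, -y, -z); pixel columns grow to the right and rows downward; lengths in m; the calibration is good to about 2 mm. A picture is of the moment at which its call begins: read the wrist's pose just before it.
- job.sign_off(): hands the job in, once; it reports no verdict.
The state is a dict: "clock": time; "qpos": joint angles; "qd": joint speeds; "effort": joint torques, N m; "position": TCP position; "ee_rot": TCP orientation; "contact_force": force on the tool from outside, world axes, zero at the start; "moment": the same for the moment, N m; "width": finger opening in m.
Only numpy, scipy, OpenCV 4.12 (cv2) and the standard library are available. Lean on these libraries where they do the work, as an engineer would, in place of code of your own. Each camera call takes 0.05 s, during which the arm holds its last target. There are 200 camera calls.

## Working session

There is one attempt and no reset: what is moved stays moved. The work goes in short steps, Python scripts to look and compute and a shell command to move; the robot and the scene stay as the last step left them, time stands still between calls to the robot, and variables do not carry over. Pictures are saved under pics/ and viewed, about 12 in all and at most 16, crops included, and the job is handed in when it is done.

```bash
mkdir -p pics; ls
cat > h.py <<'E'
import numpy as np, cv2
from rig import manip, viewer, job
from scipy.spatial.transform import Rotation as R
def tool():
    s=manip.get_state(); w,x,y,z=s['ee_rot']; T=np.eye(4); T[:3,:3]=R.from_quat([x,y,z,w]).as_matrix(); T[:3,3]=s['position']; return T
def grab(name,png=None):
    T=tool(); im=viewer.get_image(name); im['T']=im['world_from_camera'] if name!='wrist' else T@im['mount']
    if png: cv2.imwrite('pics/'+png,im['frame'])
    return im
def ray(im,uv):
    n=cv2.undistortPoints(np.array(uv,float).reshape(-1,1,2),np.array(im['intrinsics']),np.array(im['D'])).reshape(-1,2)
    d=np.c_[n[:,0],-n[:,1],-np.ones(len(n))]; T=np.array(im['T']); return T[:3,3],d@T[:3,:3].T
def onplane(im,uv,z):
    o,d=ray(im,uv); return o+d*((z-o[2])/d[:,2])[:,None]
def cloud(im):
    r=np.array(im['range_z']); h,w=r.shape; u,v=np.meshgrid(np.arange(w),np.arange(h))
    o,d=ray(im,np.c_[u.ravel(),v.ravel()]); return (o+d*r.ravel()[:,None]).reshape(h,w,3), r>0
def proj(im,P):
    T=np.linalg.inv(np.array(im['T'])); p=np.atleast_2d(P)@T[:3,:3].T+T[:3,3]; p=p*[1,-1,-1]
    return cv2.projectPoints(p,np.zeros(3),np.zeros(3),np.array(im['intrinsics']),np.array(im['D']))[0].reshape(-1,2)
E
python3 - <<'E'
from h import *
print(manip.get_state())
a=grab('top','top0.png');b=grab('scene','scene0.png')
for i in(a,b):print(np.round(i['T'],3),np.round(i['intrinsics'],1),i['D'])
E
```

```text
pics
{'clock': 0.0, 'qpos': array([ 1.08600749e+00,  2.76622906e-01,  1.50615524e+00,  8.04516648e-06,
        1.36067362e+00, -1.20994020e-01]), 'qd': array([ 1.68592861e-04,  1.11581719e-03, -5.35088640e-05,  7.62151930e-04,
        2.13501273e-04, -4.34954210e-04]), 'effort': array([ 3.96612040e-05, -4.16772795e+01, -2.45806700e+01,  1.57667187e-04,
        1.13140073e-02,  8.61335195e-06]), 'position': array([0.20434987, 0.53689834, 0.23041498]), 'ee_rot': array([-2.81023097e-04,  1.80896755e-01,  9.83501652e-01, -8.86066552e-04]), 'contact_force': array([ 0.17565035, -0.7716614 ,  0.57115614]), 'moment': array([-0.0558448 ,  0.00100053,  0.00248767]), 'width': 0.0852791186957265}
[[-0.017  0.988 -0.155  0.434]
 [-1.    -0.02  -0.017  0.059]
 [-0.02   0.155  0.988  0.917]
 [ 0.     0.     0.     1.   ]] [[466.4   0.  278.4]
 [  0.  466.4 205.3]
 [  0.    0.    1. ]] [0.0236988 0.        0.        0.        0.       ]
[[ 0.63   0.354 -0.691 -0.05 ]
 [-0.776  0.313 -0.547 -0.416]
 [ 0.023  0.881  0.472  0.485]
 [ 0.     0.     0.     1.   ]] [[433.6   0.  276.1]
 [  0.  433.6 208.7]
 [  0.    0.    1. ]] [-0.07639847  0.          0.          0.          0.        ]
```

View pics/top0.png

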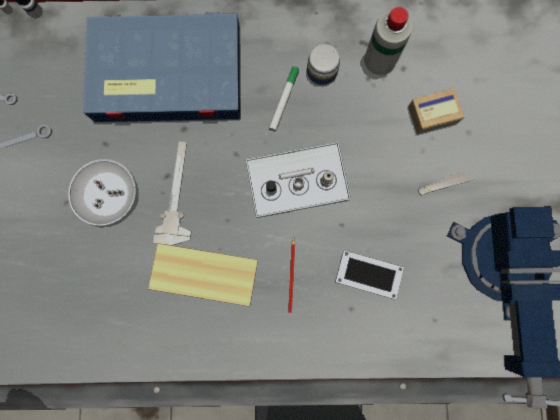

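View pics/scene0.png

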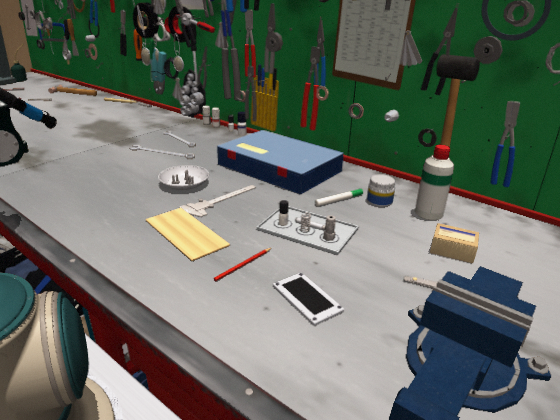

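The top view shows the tray at about (298,180): bottle on the left mark (269,187), spring in the middle (298,185), holder on the right (327,180), with the plunger behind them at (297,173). The side board is at (203,275) and the rest pad at (370,274). The scene view agrees.

Run:
```python
from h import *
im=grab('top'); f=im['frame']; hsv=cv2.cvtColor(f,cv2.COLOR_BGR2HSV)
def rect(mask,box,z,name,hull=True):
    m=np.zeros(mask.shape,np.uint8); x0,y0,x1,y1=box; m[y0:y1,x0:x1]=mask[y0:y1,x0:x1]
    m=cv2.morphologyEx(m,cv2.MORPH_OPEN,np.ones((3,3)))
    c=max(cv2.findContours(m,0,2)[0],key=cv2.contourArea); b=cv2.boxPoints(cv2.minAreaRect(c.astype(np.float32)))
    P=onplane(im,b,z); e=[P[1]-P[0],P[2]-P[1]]; L=max(e,key=np.linalg.norm); 
    a=np.degrees(np.arctan2(L[1],L[0]))%180
    print(name,P.mean(0).round(4),[round(np.linalg.norm(i),4) for i in e],'long axis deg',a.round(2))
H,S,V=cv2.split(hsv)
print(f[165,260],f[140,200],f[200,230],f[274,345],f[260,300])
rect(((V>195)&(S<30)).astype(np.uint8)*255,(235,135,360,225),.009,'tray')
rect(((S>50)&(H<40)&(V>100)).astype(np.uint8)*255,(140,235,265,312),.006,'board')
rect((V<60).astype(np.uint8)*255,(330,245,410,305),.010,'pad')
rect(((V>195)&(S<30)).astype(np.uint8)*255,(330,245,410,305),.008,'rest')
c=cv2.resize(f[135:310,140:410],None,fx=2.9,fy=2.9,interpolation=cv2.INTER_CUBIC);cv2.imwrite('pics/crop0.png',c)
```

```text
[199 198 194] [131 133 132] [127 131 127] [74 73 74] [137 139 137]
tray [0.6252 0.0363 0.009 ] [np.float64(0.1804), np.float64(0.1009)] long axis deg 99.63
board [0.4456 0.2249 0.006 ] [np.float64(0.0903), np.float64(0.2025)] long axis deg 79.32
pad [ 0.439  -0.0969  0.01  ] [np.float64(0.0395), np.float64(0.0899)] long axis deg 73.01
rest [ 0.4139 -0.0896  0.008 ] [np.float64(0.0067), np.float64(0.0929)] long axis deg 72.76
```

View pics/crop0.png

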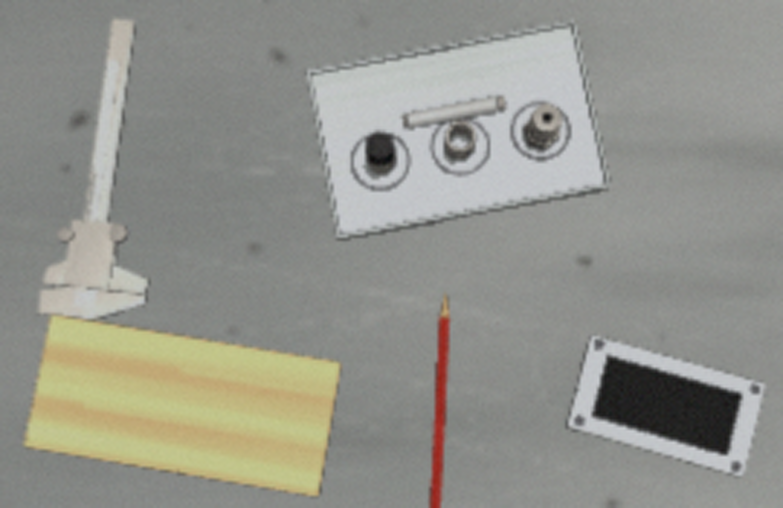

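The crop confirms the layout: bottle left, spring in the middle, holder right, plunger behind. The rest frame is clean. Next I'll set up a row calculator and go above the tray.

```bash
cat >> h.py <<'E'
def row(x,y,z,yaw):
    "shift/turn (tool axes) from the present pose to TCP xyz, pointing down, tool y at world angle yaw (deg)"
    T=tool(); a=np.radians(yaw); Y=np.array([np.cos(a),np.sin(a),0]); Z=np.array([0,0,-1.]); M=np.c_[np.cross(Y,Z),Y,Z]
    d=T[:3,:3].T@(np.array([x,y,z])-T[:3,3]); r=R.from_matrix(T[:3,:3].T@M).as_rotvec(degrees=True)
    return d.round(4).tolist()+r.round(1).tolist()
E
python3 - <<'E'
from h import *
print(row(.60,.035,.23,99.6)); im=grab('wrist'); print(np.round(im['mount'],3),np.round(im['intrinsics'],1),im['D'])
E
```

```text
[-0.5483, -0.3284, 0.001, -0.1, -0.0, -30.4]
[[ 0.     0.949  0.314  0.081]
 [ 1.    -0.    -0.    -0.   ]
 [-0.     0.314 -0.949 -0.143]
 [ 0.     0.     0.     1.   ]] [[339.5   0.  282.4]
 [  0.  339.5 204.3]
 [  0.    0.    1. ]] [-0.05014157  0.          0.          0.          0.        ]
```

```bash
python3 -m crank '[[-0.548,-0.328,0.03,0,0,-30.4],[-0.548,-0.328,0.03,0,0,-30.4],[-0.548,-0.328,0.03,0,0,-30.4],[-0.548,-0.328,0.03,0,0,-30.4],[-0.548,-0.328,0.03,0,0,-30.4],[-0.548,-0.328,0.03,0,0,-30.4],[-0.548,-0.328,0.03,0,0,-30.4],[-0.548,-0.328,0.03,0,0,-30.4],[-0.548,-0.328,0.03,0,0,-30.4],[-0.548,-0.328,0.03,0,0,-30.4],[-0.548,-0.328,0.03,0,0,-30.4],[-0.548,-0.328,0.03,0,0,-30.4],[-0.548,-0.328,0.03,0,0,-30.4],[-0.548,-0.328,0.03,0,0,-30.4],[-0.548,-0.328,0.03,0,0,-30.4],[-0.548,-0.328,0.03,0,0,-30.4]]' 0.5
python3 - <<'E'
from h import *
im=grab('wrist','w1.png'); print(tool().round(4))
E
```

```text
clock: 2.2
position: [0.5996, 0.0362, 0.2013]
ee_rot: [-0.0, -0.084, 0.996, -0.0]
contact_force: [-0.1, -0.2, 0.4]
width: 0.0428
[[-9.860e-01 -1.668e-01 -2.000e-04  5.996e-01]
 [-1.668e-01  9.860e-01 -1.000e-03  3.610e-02]
 [ 4.000e-04 -9.000e-04 -1.000e+00  2.013e-01]
 [ 0.000e+00  0.000e+00  0.000e+00  1.000e+00]]
```

View pics/w1.png

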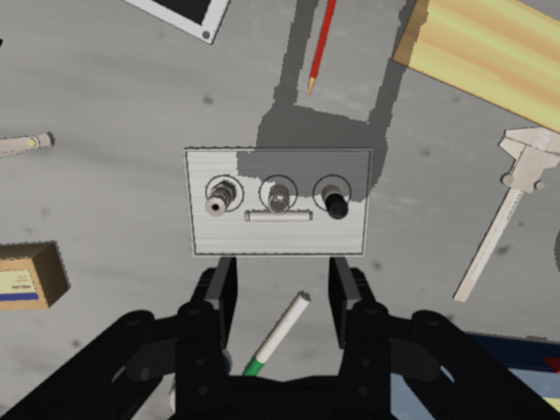

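The wrist view shows the rings at (224,193), (278,194) and (332,195), and the tray corners near (186,149), (372,150), (366,254) and (194,254). I'll fit the rings and object tops.

```bash
cat >> h.py <<'E'
from scipy.optimize import least_squares
def rings(im,guess,z=.004,r0=.0205,tol=.0045):
    g=cv2.cvtColor(im['frame'],cv2.COLOR_BGR2GRAY); bh=cv2.morphologyEx(g,cv2.MORPH_BLACKHAT,np.ones((7,7)))
    v,u=np.nonzero(bh>25); P=onplane(im,np.c_[u,v],z)[:,:2]; out=[]
    for c in guess:
        c=np.array(c,float)
        for t in (tol,tol,.003,.002):
            q=P[abs(np.linalg.norm(P-c,axis=1)-r0)<t]
            s=least_squares(lambda p:np.linalg.norm(q-p[:2],axis=1)-p[2],[*c,r0],loss='soft_l1',f_scale=.0007); c=s.x[:2]
        out.append([*c.round(4),s.x[2].round(4),len(q)])
    return out
def top(im,c,zlo,zhi,rad=.016):
    C,ok=cloud(im); m=ok&(C[...,2]>zlo)&(C[...,2]<zhi)&(np.hypot(C[...,0]-c[0],C[...,1]-c[1])<rad)
    p=C[m]; (x,y),r=cv2.minEnclosingCircle((p[:,:2]*1000).astype(np.float32)) 
    return p.mean(0).round(4),(round(x/1000,4),round(y/1000,4)),round(r/1000,4),len(p)
E
python3 - <<'E'
from h import *
im=grab('wrist')
g=onplane(im,[(224,193),(278,194),(332,195)],.004)[:,:2]; print(g.round(4)); 
rs=rings(im,g); print(rs)
b=onplane(im,[(186,149),(372,150),(366,254),(194,254)],.009); print(b.round(4),b.mean(0))
for r,z,n in zip(rs,(.054,.044,.059),('holder','spring','bottle')): print(n,top(im,r,z-.006,z+.006))
C,ok=cloud(im); print('floor',np.median(C[230:250,240:320,2]))
p=onplane(im,[(245,215),(312,216)],.0095); print('pl',p.round(4),p.mean(0),np.linalg.norm(p[0]-p[1]))
d=np.array(rs[2][:2])-rs[0][:2]; print(np.linalg.norm(d),np.degrees(np.arctan2(d[1],d[0])))
E
```

```text
[[ 0.6291 -0.021 ]
 [ 0.6207  0.0348]
 [ 0.6123  0.0907]]
[[np.float64(0.6292), np.float64(-0.0206), np.float64(0.0199), 262], [np.float64(0.6203), np.float64(0.0347), np.float64(0.0199), 224], [np.float64(0.6105), np.float64(0.0899), np.float64(0.0197), 179]]
[[ 0.5885 -0.0629  0.009 ]
 [ 0.5587  0.1191  0.009 ]
 [ 0.6708  0.1409  0.009 ]
 [ 0.7024 -0.0451  0.009 ]] [0.63009082 0.03798585 0.009     ]
holder (array([ 0.6262, -0.0206,  0.0538]), (0.6271, -0.021), 0.0099, 364)
spring (array([0.6193, 0.0352, 0.0411]), (0.619, 0.0353), 0.0104, 173)
bottle (array([0.6094, 0.0877, 0.0585]), (0.6103, 0.0884), 0.0098, 351)
floor 0.004214695733646107
pl [[0.6475 0.0042 0.0095]
 [0.6369 0.0737 0.0095]] [0.64221284 0.0389652  0.0095    ] 0.07034977726281488
0.11207113812217664 99.60520415501291
```

```bash
python3 -c "
from h import *
print(row(.6285,-.0207,.12,99.6),row(.6285,-.0207,.021,99.6))"
```

```text
[-0.019, -0.0606, 0.0813, -0.1, -0.0, -0.0] [-0.019, -0.0605, 0.1803, -0.1, -0.0, -0.0]
```

```bash
python3 -m crank '[[-0.019,-0.0605,0.08,0,0,0],[-0.019,-0.0605,0.08,0,0,0],[-0.019,-0.0605,0.08,0,0,0],[-0.019,-0.0605,0.12,0,0,0],[-0.019,-0.0605,0.15,0,0,0],[-0.019,-0.0605,0.17,0,0,0],[-0.019,-0.0605,0.18,0,0,0],[-0.019,-0.0605,0.18,0,0,0],[-0.019,-0.0605,0.18,0,0,0]]' 0.5
python3 -c "
from h import *
grab('wrist','w2.png')"
```

```text
clock: 3.42
position: [0.6295, -0.0206, 0.0227]
ee_rot: [0.001, -0.084, 0.996, -0.001]
contact_force: [-0.2, -0.3, -0.1]
width: 0.043
```

View pics/w2.png

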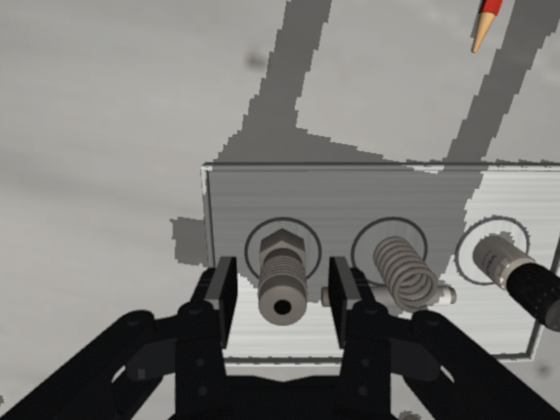

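The holder sits centred between the pads at (282,270), with the spring clear to the right. Closing and lifting now.

```bash
python3 -m crank '[[0,0,0,0,0,0],[0,0,0,0,0,0],[0,0,0,0,0,0],[0,0,0,0,0,0],[0,0,0,0,0,0],[0,0,0,0,0,0]]' 0 40; python3 -m crank '[[0,0,-0.01,0,0,0],[0,0,-0.03,0,0,0],[0,0,-0.06,0,0,0],[0,0,-0.09,0,0,0],[0,0,-0.11,0,0,0],[0,0,-0.12,0,0,0],[0,0,-0.12,0,0,0]]'
python3 -c "
from h import *
a=np.radians(79.3);d=np.array([np.cos(a),np.sin(a)]);c=np.array([.4456,.2249])
for k in(-1,0,1):
  p=c+.06*k*d;print(p.round(4),row(*p,.14,79.3))"
```

```text
clock: 4.22
position: [0.6301, -0.0207, 0.0237]
ee_rot: [0.002, -0.084, 0.996, -0.001]
contact_force: [-0.0, 1.5, 5.6]
width: 0.0175
clock: 5.1
position: [0.6298, -0.0206, 0.1442]
ee_rot: [0.002, -0.084, 0.996, -0.001]
contact_force: [0.4, 0.2, -1.1]
width: 0.0181
[0.4345 0.1659] [0.1616, 0.2165, 0.0029, -0.1, 0.3, 20.3]
[0.4456 0.2249] [0.1408, 0.2728, 0.0029, -0.1, 0.3, 20.3]
[0.4567 0.2839] [0.12, 0.3291, 0.0029, -0.1, 0.3, 20.3]
```

```bash
python3 -m crank '[[0.04,0.054,0,0,0,5],[0.08,0.108,0,0,0,10],[0.12,0.162,0,0,0,15],[0.1616,0.2165,0.003,0,0.2,20.3],[0.1616,0.2165,0.003,0,0.2,20.3],[0.1616,0.2165,0.04,0,0.2,20.3],[0.1616,0.2165,0.08,0,0.2,20.3],[0.1616,0.2165,0.1,0,0.2,20.3],[0.1616,0.2165,0.11,0,0.2,20.3],[0.1616,0.2165,0.114,0,0.2,20.3],[0.1616,0.2165,0.116,0,0.2,20.3],[0.1616,0.2165,0.116,0,0.2,20.3],[0.1616,0.2165,0.116,0,0.2,20.3]]'
python3 -c "
from h import *
grab('wrist','w3.png')"
```

```text
clock: 6.72
position: [0.4354, 0.1659, 0.0275]
ee_rot: [0.001, 0.093, 0.996, -0.0]
contact_force: [0.3, 0.0, 0.3]
width: 0.0178
```

View pics/w3.png

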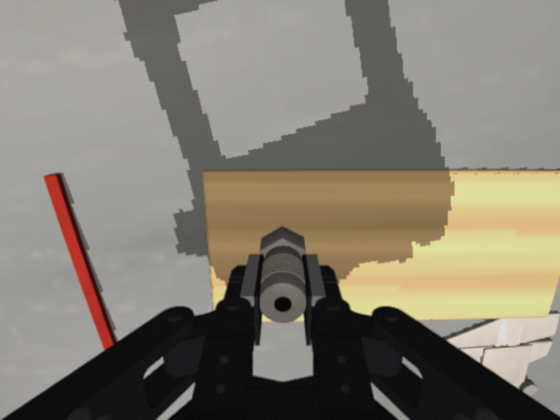

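The holder is held upright near the board's right end, at about (283,280). I'll lower it to touch.

```bash
python3 -m crank '[[0,0,0.0007,0,0,0],[0,0,0.0014,0,0,0],[0,0,0.0018,0,0,0],[0,0,0.0018,0,0,0]]'
```

```text
clock: 7.28
position: [0.4353, 0.1659, 0.0257]
ee_rot: [0.001, 0.093, 0.996, -0.0]
contact_force: [-1.0, 0.6, 0.8]
width: 0.0177
```

```bash
python3 -m crank '[[0,0,0.0005,0,0,0],[0,0,0.001,0,0,0],[0,0,0.001,0,0,0]]'
```

```text
clock: 7.65
position: [0.4354, 0.1659, 0.0257]
ee_rot: [0.002, 0.093, 0.996, -0.0]
contact_force: [-2.5, -1.1, 9.9]
width: 0.0176
```

Contact came at 0.0257 as predicted. Release, rise, and work out the next rows.

```bash
python3 -m crank '[[0,0,0,0,0,0],[0,0,0,0,0,0],[0,0,0,0,0,0],[0,0,0,0,0,0],[0,0,-0.02,0,0,0],[0,0,-0.06,0,0,0],[0,0,-0.1,0,0,0],[0,0,-0.1,0,0,0]]' 0.5; python3 -c "
from h import *
print(row(.6195,.035,.12,99.6),row(.6195,.035,.010,99.6))
im=grab('wrist'); print(top(im,(.4345,.1659),.051,.063))"
```

```text
clock: 8.65
position: [0.4375, 0.1666, 0.1285]
ee_rot: [0.005, 0.093, 0.996, 0.001]
contact_force: [0.3, -0.3, -0.6]
width: 0.0429
[-0.2031, -0.0955, 0.0103, 0.0, 0.6, -20.3] [-0.2021, -0.0958, 0.1203, 0.0, 0.6, -20.3]
(array([0.4317, 0.1668, 0.0559]), (0.4323, 0.1668), 0.0097, 625)
```

```bash
python3 -m crank '[[-0.0508,-0.024,0.003,0,0.1,-5],[-0.1016,-0.048,0.005,0,0.3,-10],[-0.1523,-0.072,0.008,0,0.4,-15],[-0.2025,-0.0955,0.01,0,0.6,-20.3],[-0.2025,-0.0955,0.01,0,0.6,-20.3],[-0.2025,-0.0955,0.01,0,0.6,-20.3],[-0.2023,-0.0957,0.05,0,0.6,-20.3],[-0.2022,-0.0958,0.09,0,0.6,-20.3],[-0.2021,-0.0958,0.11,0,0.6,-20.3],[-0.2021,-0.0958,0.118,0,0.6,-20.3],[-0.2021,-0.0958,0.12,0,0.6,-20.3],[-0.2021,-0.0958,0.12,0,0.6,-20.3],[-0.2021,-0.0958,0.12,0,0.6,-20.3]]' 0.5
python3 -c "
from h import *
grab('wrist','w4.png')"
```

```text
clock: 10.32
position: [0.6214, 0.0349, 0.0138]
ee_rot: [0.004, -0.084, 0.996, -0.001]
contact_force: [1.0, -3.7, 23.8]
width: 0.0429
```

View pics/w4.png

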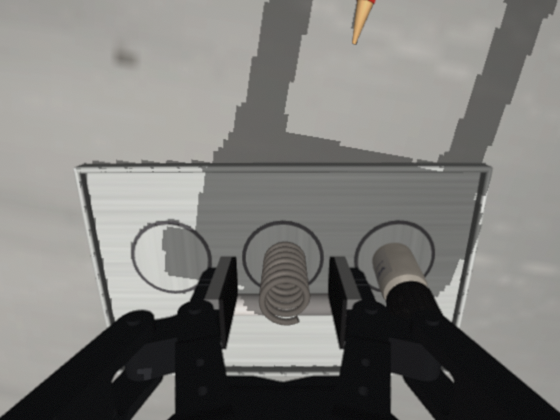

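There's an unexpected 24 N upward: the knuckle may be on the bottle cap, or a fingertip on the plunger. I'll rise a little and check.

```bash
python3 -c "
from h import *
s=manip.get_state();print(s['moment'],s['contact_force'])"
python3 -m crank '[[0,0,-0.003,0,0,0],[0,0,-0.006,0,0,0],[0,0,-0.01,0,0,0],[0,0,-0.01,0,0,0]]'
python3 -c "
from h import *
s=manip.get_state();print(s['moment'],s['contact_force'])
im=grab('wrist','w5.png')"
```

```text
[0.58939846 0.05704203 0.02562796] [ 1.26819357 -2.88250205 24.23624388]
clock: 10.88
position: [0.6208, 0.0352, 0.0234]
ee_rot: [0.003, -0.084, 0.996, -0.001]
contact_force: [0.4, -0.1, -0.6]
width: 0.0427
[ 0.00018748  0.01537616 -0.05075407] [ 0.44330711 -0.06317971 -0.61727076]
```

View pics/w5.png

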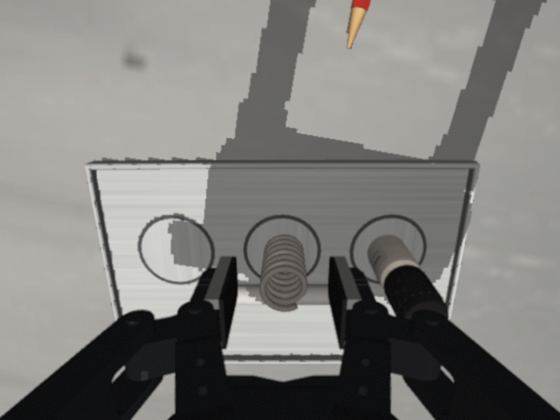

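Left-side contact 45 mm above the tip fits the finger knuckle resting on the bottle cap (59 mm), and the bottle still stands in its ring at (385,248). So the bottle goes first, then the spring.

```bash
python3 -m crank '[[0,0,-0.03,0,0,0],[0,0,-0.08,0,0,0],[0,0,-0.1,0,0,0],[0,0,-0.1,0,0,0]]' 0.5
python3 -c "
from h import *
im=grab('wrist')
r=rings(im,[(.6105,.0899),(.62,.0347)]);print(r); print(top(im,(.6105,.0899),.053,.065),top(im,(.62,.0347),.038,.05))
print(row(.6105,.0895,.12,99.6),row(.6105,.0895,.012,99.6))"
```

```text
clock: 11.42
position: [0.6212, 0.0351, 0.1246]
ee_rot: [0.005, -0.084, 0.996, -0.001]
contact_force: [-0.6, -0.1, 0.2]
width: 0.0424
[[np.float64(0.6103), np.float64(0.0899), np.float64(0.0196), 284], [np.float64(0.6199), np.float64(0.0346), np.float64(0.0196), 289]]
(array([0.6087, 0.0874, 0.0585]), (0.6097, 0.0884), 0.0099, 661) (array([0.6191, 0.0352, 0.0411]), (0.6189, 0.0353), 0.0104, 306)
[0.0004, 0.0552, 0.0029, -0.1, 0.3, 0.0] [0.001, 0.0554, 0.1109, -0.1, 0.3, 0.0]
```

```bash
python3 -m crank '[[0,0.0552,0.003,0,0.4,0],[0,0.0552,0.003,0,0.4,0],[0.001,0.0553,0.05,0,0.4,0],[0.001,0.0554,0.085,0,0.4,0],[0.001,0.0554,0.105,0,0.4,0],[0.001,0.0554,0.11,0,0.4,0],[0.001,0.0554,0.111,0,0.4,0],[0.001,0.0554,0.111,0,0.4,0]]' 0.5
python3 -m crank '[[0,0,0,0,0,0],[0,0,0,0,0,0],[0,0,0,0,0,0],[0,0,0,0,0,0],[0,0,0,0,0,0],[0,0,0,0,0,0]]' 0 30
```

```text
clock: 12.48
position: [0.6112, 0.0893, 0.0126]
ee_rot: [0.0, -0.084, 0.996, -0.001]
contact_force: [0.5, 0.5, 0.4]
width: 0.0429
clock: 13.22
position: [0.6119, 0.0893, 0.0136]
ee_rot: [0.001, -0.084, 0.996, -0.001]
contact_force: [-0.2, -0.6, 5.9]
width: 0.0188
```

```bash
python3 -m crank '[[0,0,-0.01,0,0,0],[0,0,-0.03,0,0,0],[0,0,-0.06,0,0,0],[0,0,-0.09,0,0,0],[0,0,-0.12,0,0,0],[0,0,-0.13,0,0,0],[0,0,-0.13,0,0,0]]'
python3 -c "
from h import *
print(row(.4567,.2839,.14,79.3),row(.4567,.2839,.017,79.3)); im=grab('wrist','w6.png')"
```

```text
clock: 14.1
position: [0.6116, 0.0896, 0.144]
ee_rot: [0.002, -0.084, 0.996, -0.001]
contact_force: [-0.0, -0.2, 0.2]
width: 0.0182
[0.1203, 0.2175, 0.003, -0.1, 0.2, 20.3] [0.1206, 0.2178, 0.126, -0.1, 0.2, 20.3]
```

View pics/w6.png

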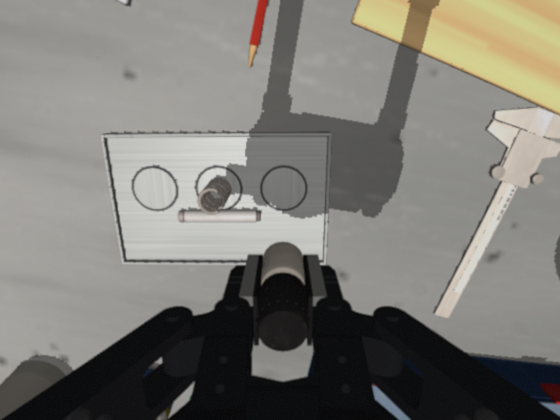

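The bottle is held upright at (283,300). Spring and plunger are undisturbed.

```bash
python3 -m crank '[[0.03,0.054,0,0,0,5],[0.06,0.108,0.001,0,0.1,10],[0.09,0.162,0.002,0,0.2,15],[0.1203,0.2175,0.003,0,0.2,20.3],[0.1203,0.2175,0.003,0,0.2,20.3],[0.1204,0.2176,0.05,0,0.2,20.3],[0.1205,0.2178,0.09,0,0.2,20.3],[0.1206,0.2178,0.115,0,0.2,20.3],[0.1206,0.2178,0.124,0,0.2,20.3],[0.1206,0.2178,0.1255,0,0.2,20.3],[0.1206,0.2178,0.1265,0,0.2,20.3],[0.1206,0.2178,0.1272,0,0.2,20.3],[0.1206,0.2178,0.128,0,0.2,20.3],[0.1206,0.2178,0.128,0,0.2,20.3]]'
```

```text
clock: 15.9
position: [0.4564, 0.284, 0.0156]
ee_rot: [-0.0, 0.093, 0.996, -0.001]
contact_force: [-1.4, -1.0, 5.3]
width: 0.0185
```

Touched at 0.0156 as predicted. Release and rise.

```bash
python3 -m crank '[[0,0,0,0,0,0],[0,0,0,0,0,0],[0,0,0,0,0,0],[0,0,0,0,0,0],[0,0,-0.02,0,0,0],[0,0,-0.06,0,0,0],[0,0,-0.11,0,0,0],[0,0,-0.11,0,0,0]]' 0.5; python3 -c "
from h import *
print(row(.6195,.035,.12,99.6),row(.6195,.035,.014,99.6))
im=grab('wrist'); print(top(im,(.4564,.284),.055,.067))"
```

```text
clock: 16.9
position: [0.4593, 0.2855, 0.1296]
ee_rot: [0.004, 0.093, 0.996, 0.001]
contact_force: [0.1, 0.3, 0.4]
width: 0.0425
[-0.2037, -0.2167, 0.0103, 0.1, 0.5, -20.2] [-0.2029, -0.217, 0.1163, 0.1, 0.5, -20.2]
(array([0.4536, 0.2846, 0.0605]), (0.4542, 0.2845), 0.0095, 623)
```

```bash
python3 -m crank '[[-0.041,-0.043,0,0,0.1,-4],[-0.082,-0.086,0.003,0,0.3,-8],[-0.123,-0.13,0.006,0,0.4,-12],[-0.164,-0.174,0.009,0,0.5,-16],[-0.2037,-0.2167,0.01,0,0.5,-20.2],[-0.2037,-0.2167,0.01,0,0.5,-20.2],[-0.2035,-0.2168,0.05,0,0.5,-20.2],[-0.2032,-0.217,0.09,0,0.5,-20.2],[-0.203,-0.217,0.11,0,0.5,-20.2],[-0.203,-0.217,0.1165,0,0.5,-20.2],[-0.203,-0.217,0.1175,0,0.5,-20.2],[-0.203,-0.217,0.1175,0,0.5,-20.2],[-0.203,-0.217,0.1175,0,0.5,-20.2]]' 0.5
python3 -m crank '[[0,0,0,0,0,0],[0,0,0,0,0,0],[0,0,0,0,0,0],[0,0,0,0,0,0],[0,0,0,0,0,0],[0,0,0,0,0,0]]' 0 30
```

```text
clock: 18.58
position: [0.6181, 0.034, 0.0114]
ee_rot: [-0.002, -0.083, 0.997, 0.0]
contact_force: [0.5, 0.1, -0.3]
width: 0.0424
clock: 19.32
position: [0.6186, 0.034, 0.0122]
ee_rot: [-0.001, -0.083, 0.997, 0.0]
contact_force: [-1.1, 0.5, 6.2]
width: 0.02
```

```bash
python3 -m crank '[[0,0,-0.01,0,0,0],[0,0,-0.03,0,0,0],[0,0,-0.06,0,0,0],[0,0,-0.09,0,0,0],[0,0,-0.12,0,0,0],[0,0,-0.13,0,0,0],[0,0,-0.13,0,0,0]]'
python3 -c "
from h import *
print(row(.4456,.2249,.14,79.3),row(.4456,.2249,.015,79.3)); im=grab('wrist','w7.png')"
```

```text
clock: 20.2
position: [0.6189, 0.034, 0.1425]
ee_rot: [-0.001, -0.083, 0.997, 0.0]
contact_force: [-0.0, 0.0, -0.7]
width: 0.0201
[0.1392, 0.217, 0.0027, -0.0, -0.1, 20.3] [0.1391, 0.217, 0.1277, -0.0, -0.1, 20.3]
```

View pics/w7.png

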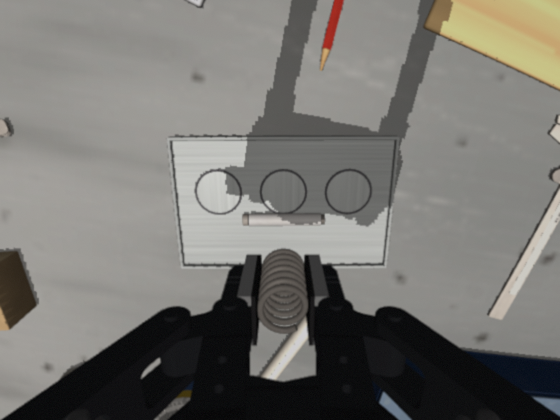

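The spring is held upright with the three rings and plunger in clear view. Knuckle clearance to the bottle would be tight with the jaws along the board, so I'll park the spring with the jaws turned 60° off the board's long axis.

```bash
python3 -c "
from h import *
print(row(.4456,.2249,.14,139.3),row(.4456,.2249,.015,139.3))"; python3 -m crank '[[0.035,0.054,0,0,0,-7],[0.07,0.108,0.001,0,0,-14],[0.105,0.162,0.002,0,0,-21],[0.1392,0.217,0.003,0,0,-28],[0.1392,0.217,0.003,0,0,-36],[0.1392,0.217,0.003,0,0,-39.7],[0.1392,0.217,0.003,0,0,-39.7],[0.1391,0.217,0.05,0,0,-39.7],[0.1391,0.217,0.09,0,0,-39.7],[0.1391,0.217,0.115,0,0,-39.7],[0.1391,0.217,0.124,0,0,-39.7],[0.1391,0.217,0.1265,0,0,-39.7],[0.1391,0.217,0.1275,0,0,-39.7],[0.1391,0.217,0.1285,0,0,-39.7],[0.1391,0.217,0.1292,0,0,-39.7],[0.1391,0.217,0.1292,0,0,-39.7]]'
```

```text
[0.1386, 0.2169, 0.0021, 0.1, -0.2, -39.8] [0.1382, 0.2168, 0.1271, 0.1, -0.2, -39.8]
clock: 22.25
position: [0.4454, 0.2252, 0.0142]
ee_rot: [-0.0, -0.417, 0.909, 0.001]
contact_force: [-1.0, -1.4, 5.5]
width: 0.0199
```

```bash
python3 -m crank '[[0,0,0,0,0,0],[0,0,0,0,0,0],[0,0,0,0,0,0],[0,0,0,0,0,0],[0,0,-0.02,0,0,0],[0,0,-0.06,0,0,0],[0,0,-0.12,0,0,0],[0,0,-0.12,0,0,0]]' 0.5; python3 -c "
from h import *
print(row(.643,.0388,.12,9.6),row(.643,.0388,.006,9.6))
im=grab('wrist'); print(top(im,(.4456,.2249),.04,.052), top(im,(.4564,.284),.055,.067), top(im,(.4345,.1659),.051,.063))"
```

```text
clock: 23.25
position: [0.449, 0.2263, 0.1387]
ee_rot: [0.005, -0.417, 0.909, 0.0]
contact_force: [0.4, 0.2, -0.2]
width: 0.043
[0.0156, -0.2693, 0.0196, 0.5, 0.5, 129.7] [0.0167, -0.2689, 0.1336, 0.5, 0.5, 129.7]
(array([0.4461, 0.2258, 0.0431]), (0.4461, 0.2257), 0.0104, 288) (array([0.4569, 0.2802, 0.0603]), (0.456, 0.2823), 0.0089, 255) (array([0.4322, 0.1665, 0.0559]), (0.4326, 0.1665), 0.0097, 685)
```

All three are standing on the board. Now over the plunger.

```bash
python3 -m crank '[[0.001,-0.02,0,0,0,10],[0.0025,-0.041,0,0,0,20],[0.004,-0.062,0,0,0,30],[0.005,-0.083,0,0,0,40],[0.006,-0.104,0,0,0,50],[0.007,-0.125,0,0,0,60],[0.0085,-0.145,0.002,0.2,0.2,70],[0.01,-0.166,0.004,0.3,0.3,80],[0.011,-0.187,0.006,0.4,0.4,90],[0.012,-0.208,0.008,0.5,0.5,100],[0.013,-0.229,0.01,0.5,0.5,110],[0.0145,-0.25,0.014,0.5,0.5,120],[0.0156,-0.2693,0.0196,0.5,0.5,129.7],[0.0156,-0.2693,0.0196,0.5,0.5,129.7],[0.0156,-0.2693,0.0196,0.5,0.5,129.7],[0.0156,-0.2693,0.0196,0.5,0.5,129.7]]' 0.5
python3 -c "
from h import *
im=grab('wrist','w8.png')
print(proj(im,[[.643,.0388,.0095]]),tool()[:3,3])
C,ok=cloud(im); m=ok&(C[...,2]>.0105)&(C[...,2]<.03)&(np.hypot(C[...,0]-.643,C[...,1]-.0388)<.042)
a=np.radians(9.6);p=C[m][:,:2]-[.643,.0388]; q=p@np.array([[np.cos(a),-np.sin(a)],[np.sin(a),np.cos(a)]])
print(len(q),q.min(0),q.max(0),np.percentile(q,[2,50,98],axis=0))
print(row(.643,.0388,.12,9.6),row(.643,.0388,.006,9.6))"
```

```text
clock: 25.3
position: [0.6401, 0.0388, 0.1168]
ee_rot: [-0.001, 0.645, 0.764, -0.003]
contact_force: [-0.6, -0.0, -0.3]
width: 0.0426
[[286.78764163 202.29656388]] [0.64028266 0.03877302 0.1170164 ]
1216 [-0.00599547 -0.0355693 ] [0.00500029 0.03553418] [[-0.00573621 -0.0334782 ]
 [-0.0005922   0.00285161]
 [ 0.00465778  0.03409307]]
[-0.0004, 0.0027, -0.003, -0.3, 0.1, 0.1] [-0.0003, 0.0033, 0.111, -0.3, 0.1, 0.1]
```

View pics/w8.png

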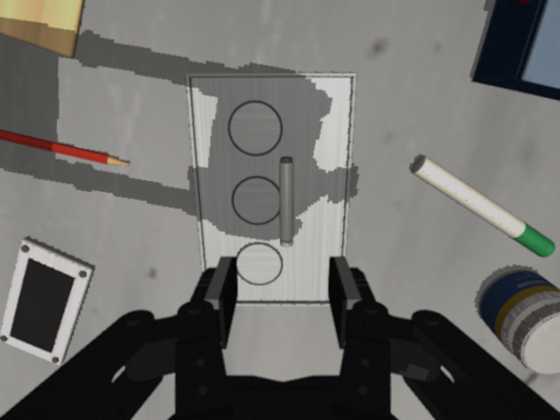

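The plunger is seen end-on, spanning (286,157) to (286,245); its centre is within 1 mm of expectation. Descending.

```bash
python3 -m crank '[[-0.0004,0.0025,0,-0.3,0.1,0],[-0.0003,0.003,0.05,-0.3,0.1,0],[-0.0003,0.0028,0.085,-0.3,0.1,0],[-0.0003,0.0028,0.102,-0.3,0.1,0],[-0.0003,0.0028,0.108,-0.3,0.1,0],[-0.0003,0.0028,0.1095,-0.3,0.1,0],[-0.0003,0.0028,0.1095,-0.3,0.1,0],[-0.0003,0.0028,0.1095,-0.3,0.1,0]]' 0.5
python3 -m crank '[[0,0,0,0,0,0],[0,0,0,0,0,0],[0,0,0,0,0,0],[0,0,0,0,0,0],[0,0,0,0,0,0],[0,0,0,0,0,0],[0,0,0,0,0,0]]' 0 40
```

```text
clock: 26.35
position: [0.6433, 0.0386, 0.0086]
ee_rot: [0.001, 0.645, 0.764, 0.001]
contact_force: [0.2, -0.5, 0.3]
width: 0.0425
clock: 27.22
position: [0.6438, 0.0386, 0.0093]
ee_rot: [0.001, 0.645, 0.764, 0.001]
contact_force: [-0.5, -0.1, 5.6]
width: 0.0092
```

```bash
python3 -m crank '[[0,0,-0.01,0,0,0],[0,0,-0.03,0,0,0],[0,0,-0.06,0,0,0],[0,0,-0.09,0,0,0],[0,0,-0.11,0,0,0],[0,0,-0.11,0,0,0]]'
python3 -c "
from h import *
print(row(.439,-.0969,.16,-17),row(.439,-.0969,.016,-17))"
```

```text
clock: 27.98
position: [0.6445, 0.0386, 0.1211]
ee_rot: [0.003, 0.645, 0.764, 0.002]
contact_force: [-0.5, 0.2, -1.5]
width: 0.0096
[-0.0991, -0.225, -0.0403, 0.4, -0.0, 26.7] [-0.099, -0.226, 0.1037, 0.4, -0.0, 26.7]
```

```bash
python3 -m crank '[[-0.02,-0.045,-0.02,0,0,5],[-0.04,-0.09,-0.04,0,0,11],[-0.06,-0.135,-0.04,0.2,0,16],[-0.08,-0.18,-0.04,0.4,0,21],[-0.099,-0.225,-0.04,0.4,0,26.7],[-0.099,-0.225,-0.04,0.4,0,26.7],[-0.099,-0.225,-0.04,0.4,0,26.7],[-0.099,-0.225,-0.04,0.4,0,26.7]]'
python3 - <<'E'
from h import *
im=grab('wrist','w9.png'); print(tool()[:3,3].round(4))
v=cv2.cvtColor(im['frame'],cv2.COLOR_BGR2HSV)[...,2]
print(proj(im,[[.439,-.0969,.010]]))
E
```

```text
clock: 28.98
position: [0.44, -0.0964, 0.1594]
ee_rot: [-0.0, 0.804, 0.595, 0.0]
contact_force: [-0.4, -0.1, -0.6]
width: 0.0094
[ 0.44   -0.0963  0.1594]
[[281.39225022 188.4570742 ]]
```

View pics/w9.png

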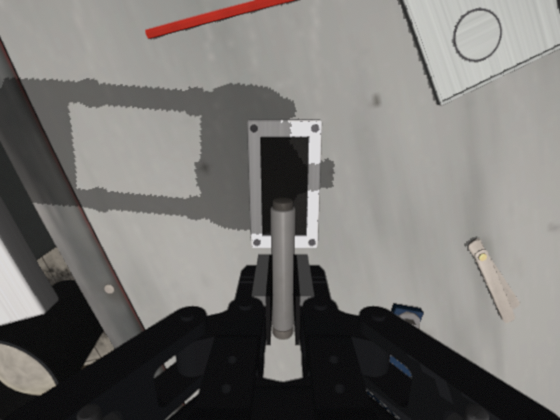

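The plunger hangs level, (282,200) to (282,336). Plate corners are near (249,121), (322,121), (319,247) and (249,249).

Run:
```python
from h import *
im=grab('wrist')
P=onplane(im,[(249,121),(322,121),(319,247),(249,249)],.008); S=onplane(im,[(253,128),(315,128),(312,242),(257,242)],.008)
for Q in(P,S):
  e=Q[0]-Q[3]+Q[1]-Q[2]; print(Q.mean(0).round(4),[np.linalg.norm(Q[i]-Q[i-1]).round(4) for i in range(4)],np.degrees(np.arctan2(e[1],e[0])))
z=tool()[2,3]+.0002
p=onplane(im,[(282,200),(282,336)],z); print(p.round(4),p.mean(0),np.linalg.norm(p[0]-p[1]))
print(row(.439,-.0969,.025,-17),row(.439,-.0969,.0153,-17))
```

```text
[ 0.4417 -0.0981  0.008 ] [np.float64(0.1193), np.float64(0.0618), np.float64(0.1171), np.float64(0.0668)] 72.49899319303871
[ 0.4414 -0.0978  0.008 ] [np.float64(0.1061), np.float64(0.0528), np.float64(0.1061), np.float64(0.0521)] 73.38864253098042
[[ 0.4503 -0.0622  0.1596]
 [ 0.429  -0.132   0.1596]] [ 0.43961707 -0.09709738  0.15962125] 0.07289455945299837
[-0.0009, -0.0006, 0.1344, -0.0, -0.0, 0.0] [-0.0009, -0.0006, 0.1441, -0.0, -0.0, 0.0]
```

```bash
python3 -m crank '[[-0.0003,0.0018,0.05,0,0,0],[-0.0003,0.0018,0.1,0,0,0],[-0.0003,0.0018,0.13,0,0,0],[-0.0003,0.0018,0.139,0,0,0],[-0.0003,0.0018,0.142,0,0,0],[-0.0003,0.0018,0.1435,0,0,0],[-0.0003,0.0018,0.1445,0,0,0],[-0.0003,0.0018,0.1452,0,0,0],[-0.0003,0.0018,0.1452,0,0,0]]'
```

```text
clock: 30.2
position: [0.4421, -0.0972, 0.0152]
ee_rot: [0.0, 0.804, 0.595, 0.001]
contact_force: [-1.0, 0.9, 5.2]
width: 0.0093
```

Touched at 0.0152 as predicted. Release, rise, and check.

```bash
python3 -m crank '[[0,0,0,0,0,0],[0,0,0,0,0,0],[0,0,0,0,0,0],[0,0,0,0,0,0],[0,0,-0.02,0,0,0],[0,0,-0.06,0,0,0],[0,0,-0.12,0,0,0],[0,0,-0.14,0,0,0],[0,0,-0.14,0,0,0]]' 0.5
python3 - <<'E'
from h import *
im=grab('wrist','w10.png'); f=im['frame']
C,ok=cloud(im); m=ok&(C[...,2]>.0145)&(C[...,2]<.03)&(np.hypot(C[...,0]-.4415,C[...,1]+.0975)<.045)
r=cv2.minAreaRect((C[m][:,:2]*1000).astype(np.float32)); print(m.sum(),r)
print(row(.4454,.2252,.13,139.3),row(.4454,.2252,.0142,139.3))
E
```

```text
clock: 31.32
position: [0.443, -0.0976, 0.1567]
ee_rot: [0.002, 0.804, 0.595, 0.002]
contact_force: [0.0, 0.0, -0.2]
width: 0.0427
976 ((442.01568603515625, -96.82774353027344), (70.8342056274414, 10.241409301757812), 73.24583435058594)
[0.3094, -0.0907, 0.0251, 0.1, 0.2, -156.3] [0.3094, -0.0909, 0.1409, 0.1, 0.2, -156.3]
```

View pics/w10.png

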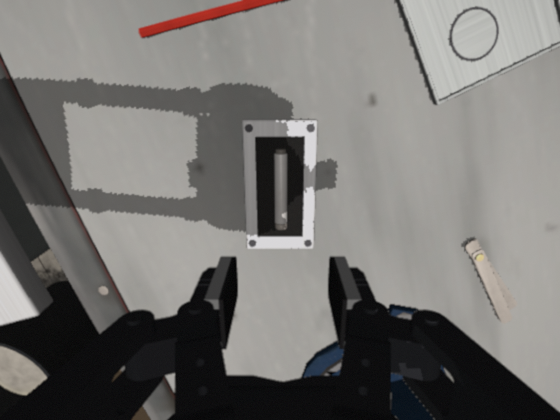

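The plunger lies on the pad at (280,190), within about 1 mm of the rest's centre and aligned (73.2° against about 73°). Now back to the spring, with the same grasp as when parking it.

```bash
python3 -m crank '[[0.02,-0.006,0,0,0,-10],[0.04,-0.012,0,0,0,-20],[0.06,-0.018,0,0,0,-30],[0.08,-0.024,0,0,0,-40],[0.1,-0.03,0,0,0,-50],[0.12,-0.036,0,0,0,-60],[0.14,-0.042,0,0,0,-70],[0.16,-0.047,0,0,0,-80],[0.18,-0.053,0,0,0,-90],[0.2,-0.059,0,0,0,-100],[0.22,-0.065,0,0,0,-110],[0.24,-0.07,0,0,0,-120],[0.26,-0.076,0,0,0,-130],[0.28,-0.082,0,0,0,-140],[0.3,-0.088,0.01,0,0,-150],[0.3094,-0.0907,0.025,0,0.2,-156.3],[0.3094,-0.0907,0.025,0,0.2,-156.3],[0.3094,-0.0907,0.025,0,0.2,-156.3],[0.3094,-0.0907,0.025,0,0.2,-156.3]]' 0.5
python3 - <<'E'
from h import *
print(row(.4454,.2252,.13,139.3),row(.4454,.2252,.0142,139.3))
im=grab('wrist'); print(top(im,(.4456,.2249),.04,.052), top(im,(.4564,.284),.055,.067), top(im,(.4345,.1659),.051,.063))
E
```

```text
clock: 33.75
position: [0.4455, 0.2248, 0.1303]
ee_rot: [0.0, -0.417, 0.909, 0.0]
contact_force: [0.2, -0.9, 0.3]
width: 0.0427
[-0.0002, 0.0004, 0.0003, 0.0, 0.0, -0.0] [-0.0001, 0.0003, 0.1161, 0.0, 0.0, -0.0]
(array([0.4462, 0.2258, 0.043 ]), (0.4458, 0.2258), 0.0104, 307) (array([0.4564, 0.2803, 0.06  ]), (0.4552, 0.2828), 0.0091, 298) (array([0.4321, 0.1664, 0.0559]), (0.4324, 0.1666), 0.0096, 723)
```

```bash
python3 -m crank '[[-0.0001,0.0003,0.05,0,0,0],[-0.0001,0.0003,0.09,0,0,0],[-0.0001,0.0003,0.108,0,0,0],[-0.0001,0.0003,0.115,0,0,0],[-0.0001,0.0003,0.117,0,0,0],[-0.0001,0.0003,0.117,0,0,0],[-0.0001,0.0003,0.117,0,0,0]]' 0.5
python3 -m crank '[[0,0,0,0,0,0],[0,0,0,0,0,0],[0,0,0,0,0,0],[0,0,0,0,0,0],[0,0,0,0,0,0],[0,0,0,0,0,0]]' 0 30
python3 -m crank '[[0,0,-0.01,0,0,0],[0,0,-0.03,0,0,0],[0,0,-0.06,0,0,0],[0,0,-0.1,0,0,0],[0,0,-0.12,0,0,0],[0,0,-0.12,0,0,0]]'
python3 -c "
from h import *
print(row(.6194,.0343,.13,99.6),row(.6194,.0343,.0125,99.6))"
```

```text
clock: 34.67
position: [0.4462, 0.2254, 0.0143]
ee_rot: [0.001, -0.417, 0.909, 0.0]
contact_force: [-1.0, 0.0, 0.5]
width: 0.0428
clock: 35.42
position: [0.4466, 0.2256, 0.0149]
ee_rot: [0.002, -0.417, 0.909, 0.0]
contact_force: [-0.5, -0.5, 5.6]
width: 0.0198
clock: 36.17
position: [0.4473, 0.2258, 0.1368]
ee_rot: [0.004, -0.417, 0.909, 0.0]
contact_force: [-0.2, -0.4, -0.5]
width: 0.02
[0.0328, -0.2553, 0.0074, -0.0, 0.5, 39.7] [0.0337, -0.2549, 0.1249, -0.0, 0.5, 39.7]
```

```bash
python3 -m crank '[[0.0055,-0.0425,0,0,0.1,7],[0.011,-0.085,0,0,0.2,14],[0.0165,-0.1275,0.002,0,0.3,21],[0.022,-0.17,0.004,0,0.4,28],[0.0275,-0.2125,0.006,0,0.5,35],[0.0326,-0.2553,0.0074,0,0.5,39.7],[0.0326,-0.2553,0.0074,0,0.5,39.7],[0.0326,-0.2553,0.0074,0,0.5,39.7],[0.0329,-0.2551,0.055,0,0.5,39.7],[0.0332,-0.255,0.09,0,0.5,39.7],[0.0334,-0.2549,0.11,0,0.5,39.7],[0.0334,-0.2549,0.119,0,0.5,39.7],[0.0334,-0.2549,0.1225,0,0.5,39.7],[0.0334,-0.2549,0.1235,0,0.5,39.7],[0.0334,-0.2549,0.1235,0,0.5,39.7]]'
```

```text
clock: 38.05
position: [0.6201, 0.0346, 0.0147]
ee_rot: [0.001, -0.083, 0.997, -0.0]
contact_force: [-0.5, -0.6, -0.2]
width: 0.02
```

```bash
python3 -c "
from h import *
im=grab('wrist','w11.png')
print(row(.6196,.0345,.0125,99.6),tool()[:3,3], rings(im,[(.62,.0347)]))
print(proj(im,[[.62,.0347,.004]]))"
```

```text
[0.0005, 0.0, 0.0022, -0.1, 0.1, -0.0] [0.62012935 0.03455121 0.0147156 ] [[np.float64(0.6201), np.float64(0.0347), np.float64(0.0198), 559]]
[[282.65787352 260.24037927]]
```

```bash
python3 -m crank '[[0.0003,0,0.001,0,0,0],[0.0003,0,0.0018,0,0,0],[0.0003,0,0.0024,0,0,0],[0.0003,0,0.0028,0,0,0],[0.0003,0,0.0028,0,0,0]]'
```

```text
clock: 38.72
position: [0.62, 0.0344, 0.013]
ee_rot: [0.001, -0.083, 0.997, -0.001]
contact_force: [-2.0, 0.1, 6.8]
width: 0.0199
```

```bash
python3 -m crank '[[0,0,0,0,0,0],[0,0,0,0,0,0],[0,0,0,0,0,0],[0,0,0,0,0,0],[0,0,-0.02,0,0,0],[0,0,-0.06,0,0,0],[0,0,-0.11,0,0,0],[0,0,-0.11,0,0,0]]' 0.5
python3 - <<'E'
from h import *
im=grab('wrist','w12.png');print(tool()[:3,3])
r=rings(im,[(.62,.0347)]);print(r,top(im,(.62,.0347),.038,.05))
print(row(.4354,.1659,.13,79.3),row(.4354,.1659,.0245,79.3))
E
```

```text
clock: 39.72
position: [0.6229, 0.0344, 0.1275]
ee_rot: [0.006, -0.083, 0.996, -0.001]
contact_force: [0.4, -0.7, -0.2]
width: 0.043
[0.62103434 0.03452561 0.12498455]
[[np.float64(0.6197), np.float64(0.0347), np.float64(0.0195), 294]] (array([0.6199, 0.0344, 0.0411]), (0.6196, 0.0344), 0.0104, 305)
[0.1612, 0.1604, -0.0064, -0.1, 0.4, 20.3] [0.1618, 0.1606, 0.0991, -0.1, 0.4, 20.3]
```

View pics/w12.png

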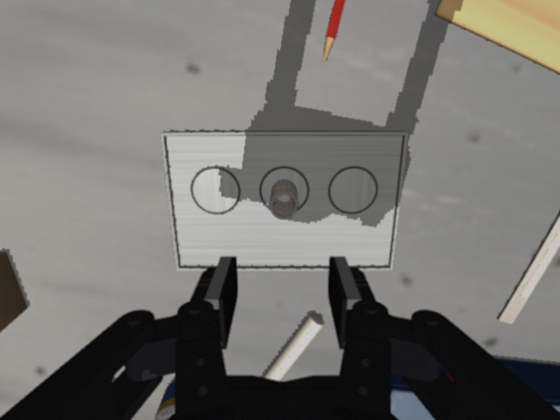

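The spring stands within about 0.5 mm of its ring centre, near (285,190). Next the holder, with a tighter top-height band to find its true offset.

```bash
python3 -m crank '[[0.04,0.04,0,0,0.1,5],[0.08,0.08,-0.003,0,0.2,10],[0.12,0.12,-0.005,0,0.3,15],[0.1612,0.1604,-0.0064,0,0.4,20.3],[0.1612,0.1604,-0.0064,0,0.4,20.3],[0.1612,0.1604,-0.0064,0,0.4,20.3],[0.1612,0.1604,-0.0064,0,0.4,20.3],[0.1612,0.1604,-0.0064,0,0.4,20.3]]' 0.5
python3 - <<'E'
from h import *
im=grab('wrist');print(tool()[:3,3])
print(top(im,(.4345,.1659),.051,.063),top(im,(.4335,.1662),.0545,.0575))
print(row(.4354,.1659,.0245,79.3))
E
```

```text
clock: 40.78
position: [0.4363, 0.1653, 0.1297]
ee_rot: [-0.0, 0.094, 0.996, -0.001]
contact_force: [-0.0, -0.4, -0.6]
width: 0.0426
[0.43616222 0.16530423 0.1297356 ]
(array([0.4318, 0.1668, 0.0559]), (0.4327, 0.1669), 0.0097, 619) (array([0.4322, 0.1666, 0.0561]), (0.4327, 0.1668), 0.0097, 563)
[0.0008, 0.0006, 0.1052, -0.1, -0.0, -0.1]
```

```bash
python3 -m crank '[[0.0012,0.0006,0.04,0,0,0],[0.0012,0.0006,0.075,0,0,0],[0.0012,0.0006,0.095,0,0,0],[0.0012,0.0006,0.103,0,0,0],[0.0012,0.0006,0.105,0,0,0],[0.0012,0.0006,0.105,0,0,0],[0.0012,0.0006,0.105,0,0,0]]' 0.5
python3 -m crank '[[0,0,0,0,0,0],[0,0,0,0,0,0],[0,0,0,0,0,0],[0,0,0,0,0,0],[0,0,0,0,0,0],[0,0,0,0,0,0]]' 0 40
python3 -c "
from h import *
T=tool(); g=T[:2,3]; d=R.from_euler('z',20.3,degrees=True).as_matrix()[:2,:2]@(np.array([.4327,.1668])-g); t=np.array([.6292,-.0206])-d
print(g,d,t,T[2,3])"
python3 -m crank '[[0,0,-0.01,0,0,0],[0,0,-0.03,0,0,0],[0,0,-0.06,0,0,0],[0,0,-0.1,0,0,0],[0,0,-0.12,0,0,0],[0,0,-0.12,0,0,0]]'
```

```text
clock: 41.7
position: [0.4357, 0.1662, 0.0255]
ee_rot: [0.001, 0.094, 0.996, -0.0]
contact_force: [0.9, 0.4, -0.4]
width: 0.0424
clock: 42.45
position: [0.4362, 0.1663, 0.0261]
ee_rot: [0.001, 0.094, 0.996, -0.0]
contact_force: [-1.2, -0.6, 6.3]
width: 0.0178
[0.43619895 0.16625679] [-0.00347009 -0.00070444] [ 0.63267009 -0.01989556] 0.02611696535132368
clock: 43.2
position: [0.4369, 0.1666, 0.1478]
ee_rot: [0.003, 0.094, 0.996, 0.0]
contact_force: [-1.3, 0.0, -1.7]
width: 0.0177
```

```bash
python3 -c "
from h import *
print(row(.6325,-.0201,.13,99.6),row(.6325,-.0201,.025,99.6))"
```

```text
[-0.227, -0.1468, 0.019, 0.0, 0.4, -20.4] [-0.2263, -0.147, 0.124, 0.0, 0.4, -20.4]
```

```bash
python3 -m crank '[[-0.045,-0.029,0,0,0.1,-4],[-0.09,-0.058,0,0,0.1,-8],[-0.135,-0.087,0.003,0,0.2,-12],[-0.18,-0.116,0.006,0,0.3,-16],[-0.227,-0.1468,0.01,0,0.4,-20.4],[-0.227,-0.1468,0.019,0,0.4,-20.4],[-0.227,-0.1468,0.019,0,0.4,-20.4],[-0.2265,-0.147,0.06,0,0.4,-20.4],[-0.2265,-0.147,0.095,0,0.4,-20.4],[-0.2263,-0.147,0.115,0,0.4,-20.4],[-0.2263,-0.147,0.122,0,0.4,-20.4],[-0.2263,-0.147,0.1235,0,0.4,-20.4],[-0.2263,-0.147,0.1235,0,0.4,-20.4]]'
python3 -c "
from h import *
print(row(.6325,-.0201,.024,99.6))"
```

```text
clock: 44.82
position: [0.633, -0.0199, 0.0265]
ee_rot: [0.001, -0.084, 0.996, 0.0]
contact_force: [-0.5, -0.1, -1.1]
width: 0.0176
[0.0005, -0.0002, 0.0025, -0.0, 0.1, 0.0]
```

```bash
python3 -m crank '[[0.0003,0,0.001,0,0,0],[0.0003,0,0.002,0,0,0],[0.0003,0,0.0026,0,0,0],[0.0003,0,0.0032,0,0,0],[0.0003,0,0.0032,0,0,0]]'
```

```text
clock: 45.45
position: [0.6329, -0.02, 0.0242]
ee_rot: [0.001, -0.084, 0.996, -0.0]
contact_force: [-1.7, 0.5, 5.7]
width: 0.0179
```

```bash
python3 -m crank '[[0,0,0,0,0,0],[0,0,0,0,0,0],[0,0,0,0,0,0],[0,0,0,0,0,0],[0,0,-0.02,0,0,0],[0,0,-0.06,0,0,0],[0,0,-0.1,0,0,0],[0,0,-0.1,0,0,0],[0,0,-0.1,0,0,0]]' 0.5
python3 - <<'E'
from h import *
im=grab('wrist','w13.png');print(tool()[:3,3])
print(rings(im,[(.6292,-.0206)]),top(im,(.6292,-.0206),.048,.06))
print(row(.4569,.2842,.13,79.3))
E
```

```text
clock: 46.58
position: [0.6321, -0.0199, 0.1236]
ee_rot: [0.0, -0.084, 0.996, 0.0]
contact_force: [0.5, 0.3, 0.3]
width: 0.0432
[ 0.63169115 -0.01986268  0.12289376]
[[np.float64(0.6292), np.float64(-0.0205), np.float64(0.0195), 318]] (array([ 0.6284, -0.0209,  0.0538]), (0.6293, -0.0208), 0.0096, 639)
[0.1215, 0.329, -0.0068, 0.0, -0.0, 20.3]
```

View pics/w13.png

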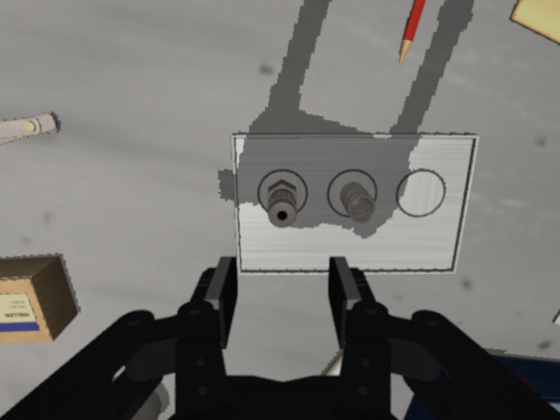

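The holder's top centre is within 0.4 mm of its ring. Now the bottle.

```bash
python3 -m crank '[[0.02,0.053,0,0,0,4],[0.04,0.106,0,0,0,8],[0.06,0.159,-0.002,0,0,12],[0.08,0.212,-0.004,0,0,16],[0.1,0.265,-0.006,0,0,20.3],[0.1215,0.329,-0.0068,0,0,20.3],[0.1215,0.329,-0.0068,0,0,20.3],[0.1215,0.329,-0.0068,0,0,20.3],[0.1215,0.329,-0.0068,0,0,20.3]]' 0.5
python3 - <<'E'
from h import *
im=grab('wrist');print(tool()[:3,3])
print(top(im,(.455,.2845),.055,.067),top(im,(.455,.2845),.0585,.0635))
print(row(.4564,.2842,.0145,79.3))
E
```

```text
clock: 47.75
position: [0.4574, 0.2829, 0.1293]
ee_rot: [-0.001, 0.094, 0.996, -0.0]
contact_force: [-0.9, 0.3, -0.1]
width: 0.0426
[0.45756329 0.2828692  0.12947209]
(array([0.4536, 0.2847, 0.0606]), (0.4543, 0.2845), 0.0096, 626) (array([0.4541, 0.2846, 0.061 ]), (0.4547, 0.2845), 0.0092, 567)
[0.0012, 0.0012, 0.115, -0.0, -0.1, -0.1]
```

```bash
python3 -m crank '[[0.0014,0.0012,0.04,0,0,0],[0.0014,0.0012,0.08,0,0,0],[0.0014,0.0012,0.104,0,0,0],[0.0014,0.0012,0.113,0,0,0],[0.0014,0.0012,0.1155,0,0,0],[0.0014,0.0012,0.1155,0,0,0],[0.0014,0.0012,0.1155,0,0,0]]' 0.5
python3 -m crank '[[0,0,0,0,0,0],[0,0,0,0,0,0],[0,0,0,0,0,0],[0,0,0,0,0,0],[0,0,0,0,0,0],[0,0,0,0,0,0]]' 0 30
python3 -c "
from h import *
T=tool(); g=T[:2,3]; d=R.from_euler('z',20.3,degrees=True).as_matrix()[:2,:2]@(np.array([.4544,.2845])-g); t=np.array([.6105,.0899])-d
print(g,d,t,T[2,3])"
python3 -m crank '[[0,0,-0.01,0,0,0],[0,0,-0.03,0,0,0],[0,0,-0.06,0,0,0],[0,0,-0.1,0,0,0],[0,0,-0.12,0,0,0],[0,0,-0.12,0,0,0]]'
python3 -c "
from h import *
print(row(.6124,.0896,.13,99.6),row(.6124,.0896,.0145,99.6))"
```

```text
clock: 48.68
position: [0.457, 0.2845, 0.015]
ee_rot: [0.0, 0.094, 0.996, 0.0]
contact_force: [0.5, -0.1, -0.4]
width: 0.0427
clock: 49.42
position: [0.4575, 0.2848, 0.0158]
ee_rot: [0.001, 0.094, 0.996, 0.001]
contact_force: [-0.2, 0.2, 6.8]
width: 0.0182
[0.45748412 0.28481383] [-0.00278369 -0.00136433] [0.61328369 0.09126433] 0.01579165091088939
clock: 50.18
position: [0.4583, 0.2852, 0.1377]
ee_rot: [0.003, 0.094, 0.996, 0.002]
contact_force: [-0.2, 1.1, -0.8]
width: 0.0187
[-0.1879, -0.1634, 0.008, 0.2, 0.3, -20.4] [-0.1873, -0.1639, 0.1235, 0.2, 0.3, -20.4]
```

```bash
python3 -m crank '[[-0.037,-0.032,0,0,0.1,-4],[-0.075,-0.065,0,0,0.1,-8],[-0.112,-0.098,0.002,0,0.2,-12],[-0.15,-0.13,0.004,0,0.3,-16],[-0.1884,-0.1621,0.008,0.2,0.3,-20.4],[-0.1884,-0.1621,0.008,0.2,0.3,-20.4],[-0.1884,-0.1621,0.008,0.2,0.3,-20.4],[-0.188,-0.1623,0.05,0.2,0.3,-20.4],[-0.188,-0.1625,0.09,0.2,0.3,-20.4],[-0.1878,-0.1626,0.114,0.2,0.3,-20.4],[-0.1878,-0.1626,0.121,0.2,0.3,-20.4],[-0.1878,-0.1626,0.1228,0.2,0.3,-20.4],[-0.1878,-0.1626,0.1228,0.2,0.3,-20.4]]'
python3 -c "
from h import *
print(row(.6131,.0908,.0138,99.6))"
```

```text
clock: 51.8
position: [0.6137, 0.0912, 0.0163]
ee_rot: [0.001, -0.084, 0.996, -0.0]
contact_force: [-0.2, 0.7, 1.0]
width: 0.0185
[0.0007, -0.0003, 0.0025, -0.0, 0.1, 0.0]
```

```bash
python3 -m crank '[[0.0005,-0.0003,0.001,0,0,0],[0.0005,-0.0003,0.002,0,0,0],[0.0005,-0.0003,0.0026,0,0,0],[0.0005,-0.0003,0.0032,0,0,0],[0.0005,-0.0003,0.0032,0,0,0]]'
```

```text
clock: 52.42
position: [0.6135, 0.0907, 0.0138]
ee_rot: [0.001, -0.084, 0.996, -0.0]
contact_force: [-1.9, -0.1, 5.7]
width: 0.0186
```

```bash
python3 -m crank '[[0,0,0,0,0,0],[0,0,0,0,0,0],[0,0,0,0,0,0],[0,0,0,0,0,0],[0,0,-0.02,0,0,0],[0,0,-0.06,0,0,0],[0,0,-0.11,0,0,0],[0,0,-0.15,0,0,0],[0,0,-0.15,0,0,0],[0,0,-0.15,0,0,0]]' 0.5
python3 - <<'E'
from h import *
im=grab('wrist','w14.png')
r=rings(im,[(.6105,.0899),(.62,.0347),(.6292,-.0206)])
for c,z in zip(r,(.059,.044,.054)): print(c,top(im,c,z-.006,z+.006))
b=grab('top','top1.png')
cv2.imwrite('pics/fin.png',np.hstack([im['frame'][80:290],cv2.resize(b['frame'][135:310,140:410],(324,210))])[:, :884][:, 84:])
E
```

```text
clock: 53.68
position: [0.6123, 0.0908, 0.1631]
ee_rot: [0.001, -0.084, 0.996, -0.0]
contact_force: [-0.4, -1.1, -0.6]
width: 0.043
[np.float64(0.6103), np.float64(0.0898), np.float64(0.0196), 237] (array([0.6099, 0.0901, 0.0586]), (0.6107, 0.0905), 0.0097, 474)
[np.float64(0.6199), np.float64(0.0344), np.float64(0.0197), 277] (array([0.62  , 0.0344, 0.0411]), (0.6199, 0.0344), 0.0104, 239)
[np.float64(0.6292), np.float64(-0.0207), np.float64(0.0199), 314] (array([ 0.6284, -0.0195,  0.0536]), (0.6295, -0.0205), 0.0098, 494)
```

View pics/fin.png

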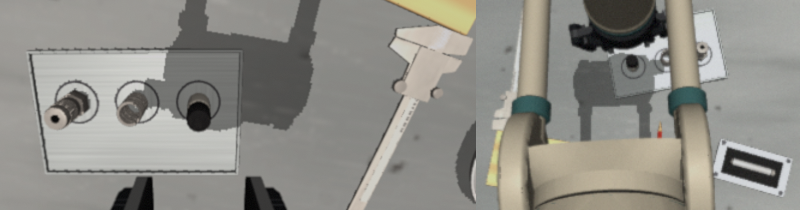

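All three stand upright within 1 mm of their ring centres. The plunger is on the pad in the top view, and the gripper is clear. Handing in.

```bash
python3 -c "
from rig import job
print(job.sign_off())"
```

```text
the job is handed in; nothing more can be done
None
```

The job is done and handed in at about 54 s, in the order asked. I parked the holder, bottle and spring upright on the side board, laid the plunger on the rest, then stood each of the three back on its own mark.

**Last checks, from the wrist camera:**
- **Standing parts:** all three are upright. Top centres lie off their rings by about 0.8 mm (bottle), less than 0.2 mm (spring) and 0.4 mm (holder).
- **Plunger:** just after release it was about 1 mm from the middle of the rest and aligned within about 0.5°. The final top view shows it still on the pad.
- **Gripper:** it was clear of everything at hand-in.

**What went wrong or disagreed:**
- **Contact with the bottle:** on the first try for the spring I felt about 24 N upward, below the 40 N limit. I put it down to a finger knuckle on the bottle cap. I backed off, saw the bottle still standing in its ring, and moved it before the spring.
- **Starting positions:** the camera put the parts about 1–2 mm off their marks at the start. I placed them back on the mark centres, not where they first stood.
- **Camera disagreement:** the top camera placed the rest about 2.5 mm and the tray about 5 mm differently from the wrist camera. I used the wrist camera.

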